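# Let a spring-loaded winch drum back on its pawl

### The job

The small winch's drum is wound too far against its spring. Gently press down the screw head on the pawl's tail so that the pawl lifts out of the ratchet wheel, let the spring run the drum back until its crank passes the index hand, and then let the pawl drop so that it catches the drum at the first tooth past the hand. Do not turn or hold the drum, wheel or crank yourself, do not strain the pawl against its stop, and leave the small parts lying round the winch alone.

Things in the scene. Friction and masses are not known exactly. Their poses are not given: they have to be found in the camera images.
- winch: Grey winch, fixed. Origin on the work surface; 10 mm base plate from x = -50 to 28 mm, y = -85 to 65 mm. Own axes: +x to the back (crank side), +y left seen from the front (pawl's tail), z up. Ratchet wheel and pawl stand in one upright plane at x = -36 mm, before the front plate (-26 mm); no part of the frame is over 116 mm high; crank, hand and screw stay under 152 mm.
- drum_axis (a point): Centre of the ratchet wheel: 92 mm over the tips of its 12 saw teeth, 10 mm thick, axis level along the winch's x, 65 mm above the work surface. Behind it on this axis a small drum and, behind the rear plate, a thin steel index hand (76 mm) and a crank (arm 55 mm, black knob). Left alone, the drum is held only by the pawl.
- pawl_pivot (a point): Pivot of the pawl, a level steel bar over the wheel: nose 60 mm right of the pivot, tail 56 mm left of it (seen from the front). Unpressed, a spring drops the nose at once; it slides down behind the tooth that has just passed and catches the next. Over 22 N from the robot on anything strains the pawl and spoils the job.
- nose_point (a point): Point fixed to the frame, on the lower edge of the pawl's nose when the pawl is down; the nose then sits 6.5 mm deep in the teeth, the loaded tooth pressing on it. It is clear of the teeth when raised about 7 mm.
- tail_point (a point): Point fixed to the frame: middle of the upper face of the pawl's tail (48 mm from the pivot, 117 mm high) when the pawl is down. Above it stands an adjusting screw with a flat round head 16 mm across, to be pressed straight down. The head's top is 10 to 32 mm above this point when unpressed: set anew each time, not measured, to be felt. The screw itself does not yield.
- screw_line (a point): Point fixed to the frame 32 mm above tail_point: the highest the screw head's top can be. Pressing the head takes 2 to 4 N for the spring and, with friction, 6 to 14 N in all until the nose leaves the tooth. After about 6 mm of travel the nose is clear and the drum starts; at 7.2 mm comes a stiff stop, some 13 N more per further mm. The head shifts outward up to 6 mm as it tips.
- drum (a joint): Drum and crank angle, rad: 0 = crank straight up, positive = wound (crank to the right seen from the front). The pawl catches every 0.524 rad, within 0.03 of ..0, 0.524, 1.047..; it starts caught at 2.618. With the pawl clear it runs back (falling angle) at 0.21 to 0.27 rad/s and would go on past the hand.
- index (a joint): Angle of the index hand, same zero and sense as drum; -0.2 to 1.5, set anew each time; it stays put. To be caught right, the drum must end at most one tooth (0.524 rad) below this angle: let the pawl down as the crank passes the hand.
- crank_knob (a point): Middle of the crank's knob, 55 mm from the drum axis, 50 mm behind the winch's origin; turns with the drum.
- index_hub (a point): Point on the drum axis, 50 mm behind the winch's origin, turning with the index hand: its z axis points along the hand, its x axis to the back.
- spool: All that turns with the drum: ratchet wheel, small drum, crank. Not to be touched. Origin on the drum's axis at the middle of the winch's depth.
- bearing: Loose ball bearing, 47 mm across, 14 mm high, lying by the winch. Origin at the middle of its underside. Bystander.
- bolt: Loose hexagon bolt, 57 mm long, 16 mm high, lying by the winch. Origin under its middle. Bystander.
- nylon: Loose white nylon block, 22 x 44 x 22 mm, by the winch. Origin under its middle. Bystander.

How it is judged:
By the outcome, as a careful person would: the job done as asked, in the order asked, and still so for the second after the job is handed in, with the robot touching nothing.
It also fails if it takes over 64 s, if anything falls off the work surface, if the arm or the gripper's body presses on something with over 40 N, if the wrist force passes 120 N, or if a joint passes its speed limit or range.

### The arm

A 7-joint arm with a two-finger parallel gripper is mounted at the origin on a cart in front of the work surface, level with it; the furniture and walls round the work are solid. World frame = base frame: x ahead of the robot, y to its left, z up, the work surface at z = 0. Lengths are in mm, angles in degrees, forces in N, time in s.
With the tool pointing down it reaches from about 350 to 900 mm from the base axis. Payload 8.1 kg.
Tool frame: the origin (TCP) lies at the very end of the fingers, on their centre line; the grasp point (between the pads) lies 19 mm behind it; z points along the fingers, y is the line along which they close (so a half turn about z gives the same grasp; the last joint's range is limited). The gripper opens to 85 mm and grips with 20 to 120 N. Pads are 22 mm wide; open, the fingers measure 114 mm over their backs; the gripper's body (76 mm by 85 mm) begins 54 mm behind the grasp point. The pads swing forward as they close: fully open they stand 13 mm farther back than shut.
Start: joints at [69.523, 24.895, 1.432, 90.138, -0.665, 64.973, -4.303], TCP at [157.508, -604.841, 231.323] pointing down, gripper open.
Joint ranges: [-149.89, 149.89], [-25.12, 119.58], [-72.63, 75.52], [4.76, 147.25], [-75.54, 255.54], [6.69, 114.76], [-157.13, 157.13]. Speed limits (degrees/s): [127.2, 127.2, 172.46, 172.46, 180, 180, 180].

### API

Orientations are given as a 3x3 rotation matrix whose columns are the frame's x, y, z axes.
In Python, from station import manip gives the robot as it stands.
- The arm moves only by the shell command python3 -m crank 'ROWS' [OPENING] [FORCE]. ROWS is JSON, a list of rows, each a list of 4 numbers: the shift along the tool's x, y, z in m, then the turn about the tool's z in degrees. In form: [[dx, dy, dz, spin], ...]. A call has 1 to 12 rows; each row shifts and turns the commanded pose from where the row before left it, along the tool's axes as they then stand; what a row does not reach is not made up. A row lasts 1/8 s, in which the tool goes at most 62.5 mm and 10.7 degrees, less where a joint would pass 70% of its speed; a pose out of reach is approached as far as the arm can. A call with a gripper value outside its range is refused whole. OPENING is the finger opening in m, from 0 to 0.0854, set as the call begins (- or left out, the last holds). The fingers move at their own pace and stop on an object; FORCE is the grip in N (left out, the last holds). Time passes only in rows, so rows that do not move let the fingers close. It gives the time, the measured TCP pose, the force, the opening and the grip force at its end, in the units of the state.
- manip.read_state(): the state, without advancing time (a new reading comes with each control period).
- manip.capture(name): name is "side" or "top"; returns (picture, depth): 480x640x3 uint8, red, green, blue; 480x640 float32, mm along the optical axis (not along the pixel's ray), 0 where there is no reading.
- manip.calibration(name): a dict with "fx", "fy", "cx", "cy" (pixels), "k1" (the pictures are not rectified: a ray, as slopes to the right and down, at radius r is drawn at 1 + k1 r^2 times it, then the intrinsics apply), "pose" (4x4, takes a point from camera to world coordinates). Camera axes: x right, y down, z forward; pixel columns grow to the right and rows downward; lengths in mm; the calibration is good to about 2 mm. A picture is of the moment at which its call begins. calibration takes no time and is no camera call.
- manip.hand_in(): hands the job in; it is judged then, once.
The state is a dict: "time_s": time; "joint_pos": joint angles; "qvel": joint speeds; "joint_torque": joint torques, N m; "tcp_pos": TCP position; "orientation": TCP orientation; "force": force on the tool from outside, world axes, zero at the start; "wrist_torque": the same for the moment, N m; "gripper_width": opening from 0.0 (shut) to 1.0 (fully open); "grasp_force": force on a finger pad.
Only numpy, scipy, OpenCV 4.12 (cv2) and the standard library are available. Lean on these libraries where they do the work, as an engineer would, in place of code of your own. Each camera call takes 0.05 s, during which the arm holds its last target. There are 200 camera calls.

## Working session

There is one attempt and no reset: what is moved stays moved. The work goes in short steps, Python scripts to look and compute and a shell command to move; the robot and the scene stay as the last step left them, time stands still between calls to the robot, and variables do not carry over. Pictures are saved under pics/ and viewed, at most 10 in all, crops included, and the job is handed in when it is done.

```bash
mkdir -p pics; ls
python3 - <<'E'
from station import manip
import cv2,numpy as np
s=manip.read_state();print(s['time_s'],s['tcp_pos'],s['orientation'],s['force'],s['gripper_width'])
for n in('side','top'):
    p,d=manip.capture(n);cv2.imwrite(f'pics/{n}0.png',p[:,:,::-1]);np.save(f'pics/{n}0.npy',d);c=manip.calibration(n);print(n,c)
E
```

```text
pics
0.0 [ 157.30075692 -604.36054832  230.50809205] [[ 9.67753419e-01  2.51898794e-01 -5.64290471e-04]
 [ 2.51899372e-01 -9.67752255e-01  1.51012519e-03]
 [-1.65694661e-04 -1.60357323e-03 -9.99998701e-01]] [-0.37193591 -0.12745466  0.21617406] 0.9981112974523572
side {'fx': 571.147131237099, 'fy': 571.147131237099, 'cx': 317.5425488179127, 'cy': 239.54868712066965, 'k1': 0.05965326351961108, 'pose': array([[-9.99585712e-01, -2.14385186e-03,  2.87020629e-02,
         5.48014308e+02],
       [-2.36833837e-02,  6.27940515e-01, -7.77900898e-01,
         9.64601378e+02],
       [-1.63554839e-02, -7.78258384e-01, -6.27731141e-01,
         6.34498532e+02],
       [ 0.00000000e+00,  0.00000000e+00,  0.00000000e+00,
         1.00000000e+00]])}
top {'fx': 524.658000427964, 'fy': 524.658000427964, 'cx': 324.6300748214758, 'cy': 243.16074444436697, 'k1': -0.06986082967482292, 'pose': array([[ 1.28364877e-02, -9.83227044e-01,  1.81933519e-01,
         4.11711575e+02],
       [-9.99859482e-01, -1.06596496e-02,  1.29378482e-02,
         3.05313155e+02],
       [-1.07814947e-02, -1.82074030e-01, -9.83225715e-01,
         9.37283675e+02],
       [ 0.00000000e+00,  0.00000000e+00,  0.00000000e+00,
         1.00000000e+00]])}
```

View pics/side0.png

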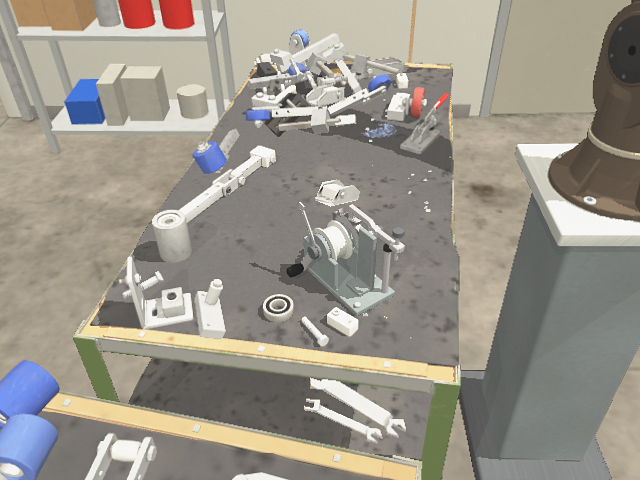

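View pics/top0.png

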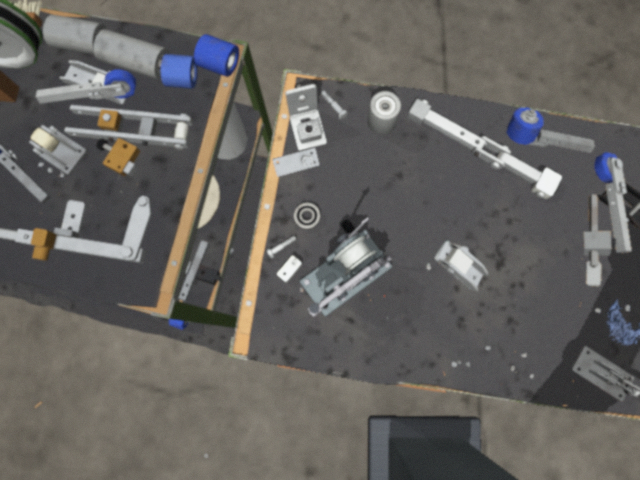

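The side view shows the winch around (345,255), with the screw head near (398,235), the knob at (295,270) and the hand tip near (303,207). In the top view it is around (345,268), with the bearing, bolt and nylon block to its left. Next I'll zoom in on both.

Run:
```python
import cv2
a=cv2.imread('pics/side0.png')[190:340,260:420];b=cv2.imread('pics/top0.png')[180:330,260:420]
cv2.imwrite('pics/s1.png',cv2.resize(a,(640,600),interpolation=cv2.INTER_CUBIC));cv2.imwrite('pics/t1.png',cv2.resize(b,(640,600),interpolation=cv2.INTER_CUBIC))
```

```text
(no output)
```

View pics/s1.png

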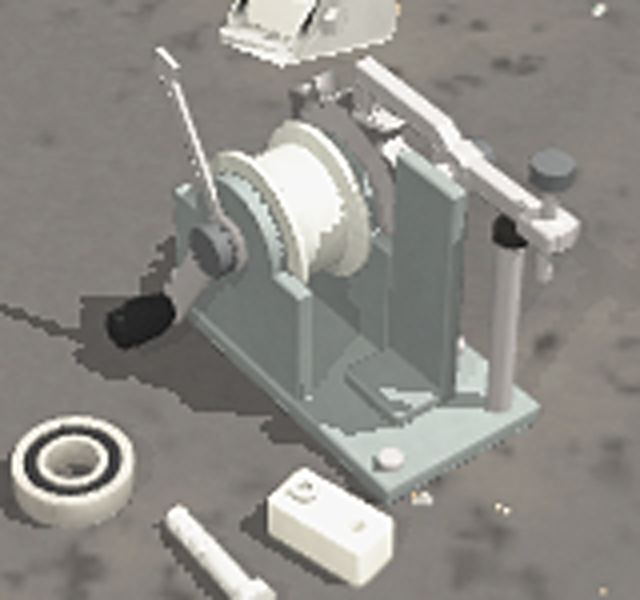

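View pics/t1.png

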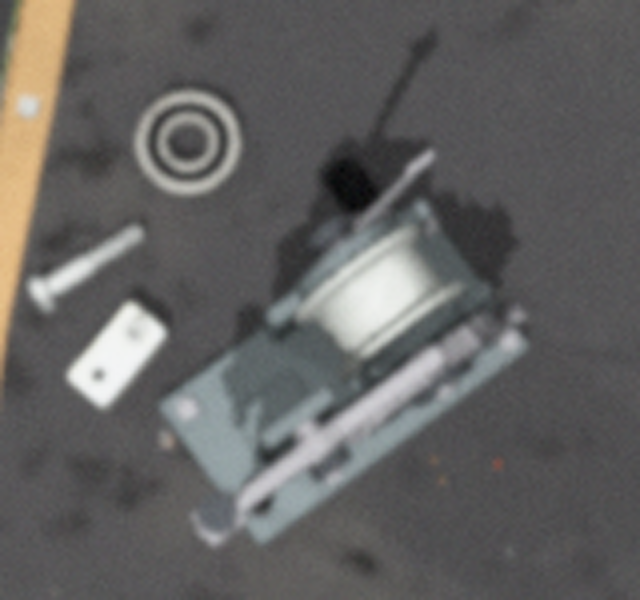

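Crop coordinates are 4x with origins (260,190) for side and (260,180) for top.

- **Side crop:** head top (552,165), plate corners (388,492) and (540,403), hand tip (167,55), knob (140,318).
- **Top crop:** head (213,515), plate corners (160,405), (262,543) and (527,345), hand tip (430,155), knob (350,185).

I'll fit the winch pose to these.

```bash
cat > fit.py <<'E'
import numpy as np
from station import manip
from scipy.optimize import least_squares
C={n:manip.calibration(n) for n in('side','top')}
def proj(n,P):
    c=C[n];T=np.linalg.inv(c['pose']);q=T[:3,:3]@P+T[:3,3];s=q[:2]/q[2];s=s*(1+c['k1']*s@s)
    return np.array([c['fx']*s[0]+c['cx'],c['fy']*s[1]+c['cy']])
def pix(n,u,v): return np.array([260+(u+.5)/4-.5,(190 if n=='side' else 180)+(v+.5)/4-.5])
def W(p,P): 
    c,s=np.cos(p[2]),np.sin(p[2]);return np.array([p[0]+c*P[0]-s*P[1],p[1]+s*P[0]+c*P[1],P[2]])
E
cat > a.py <<'E'
from fit import *
O=[('side',388,492,'c1'),('side',540,403,'c2'),('top',160,405,'c1'),('top',262,543,'c2'),('top',527,345,'c3'),
('side',552,165,'head'),('top',213,515,'head'),('side',167,55,'tip'),('top',430,155,'tip'),('side',140,318,'knob'),('top',350,185,'knob')]
def pts(p):
    return dict(c1=(28,65,10),c2=(-50,65,10),c3=(-50,-85,10),head=(-36,p[3],p[4]),
     tip=(50,p[7]-76*np.sin(p[5]),65+76*np.cos(p[5])),knob=(50,p[7]-55*np.sin(p[6]),65+55*np.cos(p[6])))
def res(p):
    Q=pts(p);r=[]
    for n,u,v,k in O:
        sh=p[8:11] if n=='side' else p[11:14]
        r+=list((proj(n,W(p,np.array(Q[k],float))+sh)-pix(n,u,v)))
    return np.r_[r,p[8:14]/2,p[7]/5]
best=min((least_squares(res,np.r_[400,290,y,50,138,.5,2.6,0,np.zeros(6)],loss='soft_l1') for y in np.arange(-3,3,.7)),key=lambda r:r.cost)
p=best.x;print(p.round(3),best.cost);print(best.fun[:22].reshape(-1,2).round(1))
print('yaw',np.degrees(p[2]),'head',W(p,np.array([-36,p[3],p[4]])),'tail y')
np.save('p.npy',p)
for n in C:
    d=np.load(f'pics/{n}0.npy');h=W(p,np.array([-36,p[3],p[4]]));u,v=proj(n,h).round().astype(int);T=np.linalg.inv(C[n]['pose']);print(n,u,v,d[v-1:v+2,u-1:u+2].round(0).tolist(),'exp',T[2,:3]@h+T[2,3])
E
python3 a.py
```

```text
[ 5.32031e+02  2.94327e+02  3.20630e+01  7.43050e+01  1.40194e+02
 -4.39547e+02  2.85313e+02 -3.13570e+01 -2.12000e-01  3.73000e-01
 -8.80000e-02  2.12000e-01 -3.73000e-01 -4.06000e-01] 43.52842075460393
[[ -0.8  -0.7]
 [  0.2  -0.1]
 [ -0.9  -0.4]
 [ -0.4   0.7]
 [  1.1  -0.1]
 [  0.5   0. ]
 [  0.5   0. ]
 [ -4.7   8. ]
 [-20.9  -2.5]
 [  1.8  -0.6]
 [  1.2   2.6]]
yaw 1837.0639080319213 head [458.52044317 331.92224744 140.19355538] tail y
side 398 231 [[800.0, 799.0, 801.0], [799.0, 797.0, 798.0], [795.0, 797.0, 794.0]] exp 799.8836319616812
top 313 309 [[792.0, 791.0, 793.0], [790.0, 791.0, 793.0], [790.0, 791.0, 792.0]] exp 792.5798696636382
```

The head position agrees with both depth maps. The hand and knob angles landed in a bad minimum, so I'll triangulate those two freely.

```bash
cat > b.py <<'E'
from fit import *
p=np.load('p.npy');y=np.arctan2(np.sin(p[2]),np.cos(p[2]))
R=np.array([[np.cos(y),np.sin(y)],[-np.sin(y),np.cos(y)]])
def tri(a,b): return least_squares(lambda P:np.r_[proj('side',P)-pix('side',*a),proj('top',P)-pix('top',*b)],[500,300,100])
for k,a,b in (('tip',(167,55),(430,155)),('knob',(140,318),(350,185)),('hub',(210,248),(328,235))):
    r=tri(a,b);P=r.x;print(k,P.round(1),'own',(R@(P[:2]-p[:2])).round(1),P[2].round(1),r.fun.round(1))
E
python3 b.py
```

```text
tip [599.8 249.5 129.2] own [ 27.1 -76.6] 129.2 [-1.2 -0.3 -0.1  1.2]
knob [612.3 277.6  19. ] own [ 54.  -61.7] 19.0 [-0.6 -0.1 -0.1  0.7]
hub [581.8 288.1  64.5] own [ 35.9 -34.9] 64.5 [ 0.  0.  0. -0.]
```

Run:
```python
from station import manip
import cv2,numpy as np
f=lambda n:np.mean([manip.capture(n)[0].astype(float) for _ in range(6)],0)[:,:,::-1].astype(np.uint8)
s,t=f('side'),f('top');cv2.imwrite('pics/sa.png',s);cv2.imwrite('pics/ta.png',t)
a=cv2.resize(s[195:285,285:335],(400,600) if 0 else (400,720),interpolation=cv2.INTER_CUBIC)[:600]
b=cv2.resize(t[210:285,330:380],(400,600),interpolation=cv2.INTER_CUBIC)
cv2.imwrite('pics/z.png',np.hstack([a,b]))
```

```text
(no output)
```

View pics/z.png

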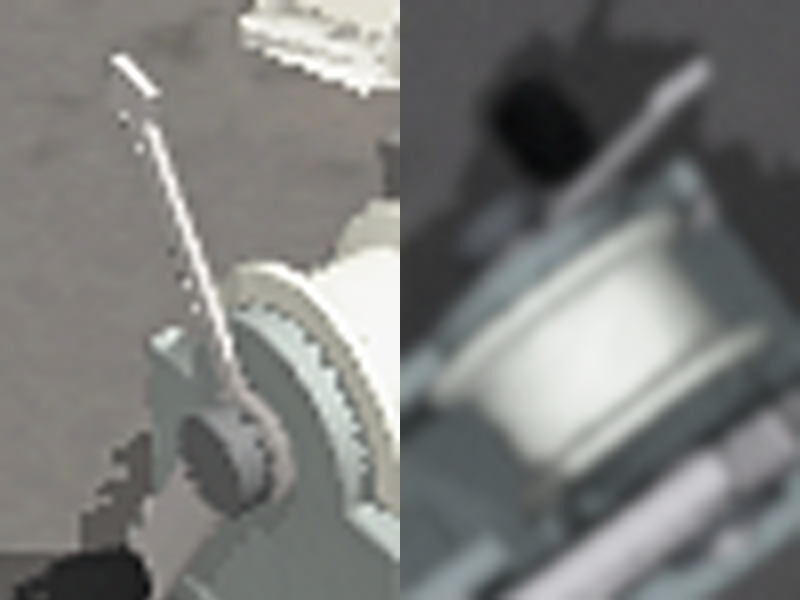

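Side panel (8x, origin 285,195): the hand's end face is centred at (135,77) and the hub disc at (215,460). Right panel (8x, origin 330,210): the tip is at (705,70), i.e. column 305 of that panel. The hand reads about 0.58 rad, so the catch should be at 0.524. I'll move over with the fingers shut and refine the angle later.

```bash
python3 -m crank '[[0.043,-0.0345,-0.004,0],[0.043,-0.0345,-0.004,0],[0.043,-0.0345,-0.004,0],[0.043,-0.0345,-0.004,0],[0.043,-0.0345,-0.004,0],[0.043,-0.0345,-0.004,0],[0.043,-0.0345,-0.004,0],[0.043,-0.0345,-0.004,0]]' 0 20; python3 -m crank '[[0.0183,-0.0554,0,-5],[0,0,0,0]]'
python3 - <<'E'
from station import manip
s=manip.read_state();print(s['joint_pos'],s['orientation'])
E
```

```text
time_s: 1.7
tcp_pos: [421.8, -249.6, 263.8]
orientation: [[0.968, 0.252, 0.001], [0.252, -0.968, -0.001], [0.001, 0.001, -1.0]]
force: [0.4, -0.8, 0.9]
gripper_width: 0.001
grasp_force: 0.0
time_s: 1.95
tcp_pos: [425.5, -188.2, 263.7]
orientation: [[0.939, 0.344, 0.001], [0.344, -0.939, 0.001], [0.001, -0.001, -1.0]]
force: [0.4, -0.7, 0.1]
gripper_width: -0.001
grasp_force: 0.0
[ 30.30352977   9.34011756 -14.86435135 107.68444372   2.59582562
  63.28253359 -55.44801746] [[ 9.39147753e-01  3.43512709e-01  7.18467695e-04]
 [ 3.43511926e-01 -9.39147756e-01  1.02425592e-03]
 [ 1.02659225e-03 -7.15125422e-04 -9.99999217e-01]]
```

```bash
cat > c.py <<'E'
from fit import *
p=np.load('p.npy');y=np.arctan2(np.sin(p[2]),np.cos(p[2]));q=[p[0],p[1],y]
s8=lambda u,v:np.array([285+(u+.5)/8-.5,195+(v+.5)/8-.5]); t8=lambda u,v:np.array([330+(u-400+.5)/8-.5,210+(v+.5)/8-.5])
# unknown: yd, hand x, hand angle, knob x, tri-offsets ; knob angle fixed 2.618, length fixed
def res(v,ka=2.618):
    yd,xh,a,xk,dz=v
    tip=W(q,np.array([xh,yd-76*np.sin(a),65+dz+76*np.cos(a)]));kn=W(q,np.array([xk,yd-55*np.sin(ka),65+dz+55*np.cos(ka)]))
    return np.r_[proj('side',tip)-s8(135,77),proj('top',tip)-t8(705,70),proj('side',kn)-pix('side',140,318),proj('top',kn)-pix('top',350,185),dz/2]
for ka in(2.588,2.618,2.648):
    r=least_squares(res,[-34,30,.6,50,0],args=(ka,));print(r.x.round(3),r.cost.round(2),r.fun.round(1))
E
python3 c.py
```

```text
[-33.015  26.693   0.627  53.957   0.324] 2.43 [-1.3 -0.3 -0.1  1.4 -0.6 -0.   0.   0.7  0.2]
[-34.516  26.778   0.601  53.855   0.135] 2.65 [-1.4 -0.7 -0.2  1.3 -0.6  0.4  0.1  0.8  0.1]
[-36.083  26.87    0.574  53.749  -0.07 ] 3.28 [-1.4 -1.2 -0.3  1.2 -0.5  0.8  0.2  0.9 -0. ]
```

```bash
python3 -m crank '[[0,0,0,-10],[0,0,0,-10],[0,0,0,-10],[0,0,0,-10],[0,0,0,-10],[0,0,0,-10]]'; python3 -m crank '[[0.0577,-0.0066,0,0],[0.0577,-0.0066,0,0],[0.0577,-0.0066,0,0],[0.0577,-0.0066,0,0],[0.0577,-0.0066,0,0],[0.0577,-0.0066,0,0],[0.0577,-0.0066,0,0],[0.0577,-0.0066,0,0],[0.0577,-0.0066,0,0],[0,0,0,0],[0,0,0,0]]'; python3 -c "
from station import manip
print(manip.read_state()['joint_pos'])"
```

```text
time_s: 2.7
tcp_pos: [424.3, -193.9, 263.3]
orientation: [[0.177, 0.984, 0.0], [0.984, -0.177, -0.0], [-0.0, 0.0, -1.0]]
force: [-0.4, -0.2, -0.4]
gripper_width: 0.004
grasp_force: 0.0
time_s: 4.08
tcp_pos: [460.6, 327.7, 262.8]
orientation: [[0.182, 0.983, -0.0], [0.983, -0.182, -0.001], [-0.001, -0.0, -1.0]]
force: [-0.4, -0.4, 0.0]
gripper_width: -0.002
grasp_force: 0.0
[-13.09400804  22.67193559 -38.35764021  93.63025017  14.87912575
  68.95987022 -65.15539583]
```

```bash
python3 -m crank '[[0.0051,-0.0043,0.027,0],[0,0,0.027,0],[0,0,0.027,0],[0,0,0.026,0],[0,0,0,0],[0,0,0,0]]'
python3 - <<'E'
from station import manip
import cv2,numpy as np
s,_=manip.capture('side');t,_=manip.capture('top')
cv2.imwrite('pics/pre.png',np.hstack([cv2.resize(s[190:340,330:430],(400,600),interpolation=cv2.INTER_CUBIC),cv2.resize(t[230:380,260:360],(400,600),interpolation=cv2.INTER_CUBIC)])[:,:,::-1])
E
```

```text
time_s: 4.82
tcp_pos: [457.6, 333.7, 157.4]
orientation: [[0.182, 0.983, 0.001], [0.983, -0.182, 0.0], [0.0, 0.001, -1.0]]
force: [-0.1, 0.2, 1.1]
gripper_width: -0.001
grasp_force: 0.0
```

View pics/pre.png

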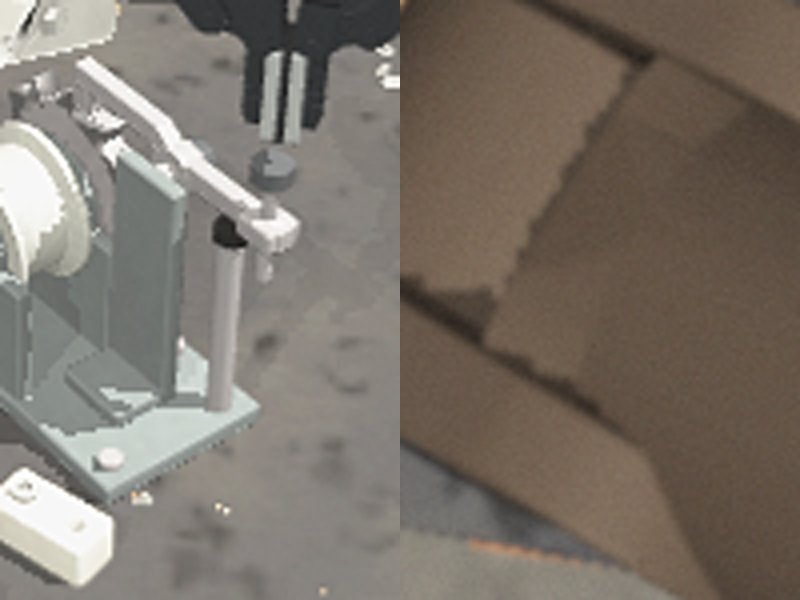

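The closed fingertips are just above the head, with the fingertip gap at about (283,140) and the head at (272,160) in the left panel. The arm blocks the top view. Next I'll feel for contact.

```bash
python3 -m crank '[[0,-0.0,0.003,0],[0,0,0.003,0],[0,0,0.003,0],[0,0,0.002,0],[0,0,0,0]]'; for i in 1; do :; done; python3 -m crank '[[0,0,0.001,0],[0,0,0.001,0],[0,0,0,0]]';python3 -m crank '[[0,0,0.001,0],[0,0,0,0]]'
```

```text
time_s: 5.55
tcp_pos: [456.6, 334.4, 145.0]
orientation: [[0.18, 0.984, -0.0], [0.984, -0.18, -0.0], [-0.0, -0.0, -1.0]]
force: [0.5, 0.1, -0.3]
gripper_width: 0.001
grasp_force: 0.0
time_s: 5.92
tcp_pos: [456.7, 334.4, 143.2]
orientation: [[0.181, 0.984, -0.0], [0.984, -0.181, -0.0], [-0.0, -0.0, -1.0]]
force: [-0.2, 0.5, 0.8]
gripper_width: 0.003
grasp_force: 0.0
time_s: 6.18
tcp_pos: [456.7, 334.4, 142.2]
orientation: [[0.181, 0.984, -0.0], [0.984, -0.181, -0.0], [-0.0, -0.0, -1.0]]
force: [0.2, 0.0, 0.2]
gripper_width: 0.0
grasp_force: 0.0
```

```bash
python3 -m crank '[[-0.0006,0.002,0,0],[0,0,0.001,0],[0,0,0,0]]' | sed -n '1,2p;4p'; python3 -m crank '[[0,0,0.001,0],[0,0,0,0]]'| sed -n '1,2p;4p';python3 -m crank '[[0,0,0.001,0],[0,0,0,0]]'| sed -n '1,2p;4p'
```

```text
time_s: 6.55
tcp_pos: [458.9, 333.5, 141.5]
force: [0.6, -1.1, 3.0]
time_s: 6.8
tcp_pos: [458.6, 333.8, 140.7]
force: [-0.1, -1.1, 6.2]
time_s: 7.05
tcp_pos: [458.3, 334.3, 139.9]
force: [-2.4, -0.1, 7.5]
```

Contact was at about z=141.8. I'll keep pressing in small steps; the nose should clear near z≈135.8, and the stop is near 134.6.

```bash
for k in 1; do python3 -m crank '[[0,0,0.001,0],[0,0,0,0]]'| sed -n '1,2p;4p';python3 -m crank '[[0,0,0.001,0],[0,0,0,0]]'| sed -n '1,2p;4p'; python3 -m crank '[[0,0,0.0007,0],[0,0,0,0]]'| sed -n '1,2p;4p'; done
```

```text
time_s: 7.3
tcp_pos: [458.1, 334.7, 139.0]
force: [-2.2, 1.2, 7.3]
time_s: 7.55
tcp_pos: [457.8, 335.1, 138.1]
force: [-3.5, 1.0, 7.5]
time_s: 7.8
tcp_pos: [457.6, 335.4, 137.5]
force: [-3.7, 1.4, 8.7]
```

```bash
cat > track.py <<'E'
from fit import *
import sys
p=np.load('p.npy');y=np.arctan2(np.sin(p[2]),np.cos(p[2]));q=[p[0],p[1],y]
A=np.arange(-.6,2.8,.01);K=np.array([proj('side',W(q,np.array([53.9,-34.5-55*np.sin(a),65+55*np.cos(a)]))) for a in A])
I,_=manip.capture('side');s=manip.read_state()
m=I.max(2)<45
v,u=np.mgrid[:480,:640]
# disc score along the arc
import cv2
f=cv2.blur(m.astype(np.float32),(7,7));sc=np.array([f[int(round(b)),int(round(a))] for a,b in K])
w=sc**4;i=sc.argmax();c=K[i]
sel=m&((u-c[0])**2+(v-c[1])**2<100);cu,cv_=u[sel].mean(),v[sel].mean()
j=np.hypot(*(K-[cu,cv_]).T).argmin()
print('t',round(s['time_s'],2),'z',s['tcp_pos'][2].round(1),'F',s['force'].round(1),'angle',A[j].round(2),'score',sc[i].round(2),'off',np.hypot(*(K[j]-[cu,cv_])).round(1),sel.sum())
E
python3 track.py; python3 -m crank '[[0,0,0.0008,0],[0,0,0,0]]'| sed -n '1,2p;4p'; python3 -m crank '[[0,0,0.0007,0],[0,0,0,0]]'| sed -n '1,2p;4p';python3 track.py
```

```text
t 7.85 z 137.5 F [-4.3  2.2  8.4] angle 2.63 score 1.0 off 0.6 151
time_s: 8.1
tcp_pos: [457.6, 335.5, 136.6]
force: [-3.0, 3.1, 5.4]
time_s: 8.35
tcp_pos: [457.7, 335.6, 135.8]
force: [-4.1, 2.6, 5.9]
t 8.4 z 135.8 F [-3.5  2.1  5.9] angle 2.54 score 0.94 off 0.7 140
```

The drum is running. I'll press slightly deeper for margin and track it.

```bash
python3 -m crank '[[0,0,0.0004,0],[0,0,0,0],[0,0,0,0],[0,0,0,0]]'| sed -n '1,2p;4p';python3 track.py;  python3 -m crank '[[0,0,0,0],[0,0,0,0],[0,0,0,0],[0,0,0,0],[0,0,0,0],[0,0,0,0],[0,0,0,0],[0,0,0,0]]'| sed -n '1,2p;4p';python3 track.py
```

```text
time_s: 8.9
tcp_pos: [457.6, 335.7, 135.5]
force: [-4.7, 3.5, 5.7]
t 8.95 z 135.5 F [-3.5  3.9  6. ] angle 2.41 score 0.59 off 1.0 117
time_s: 9.95
tcp_pos: [457.6, 335.7, 135.5]
force: [-3.2, 3.8, 6.6]
t 10.0 z 135.4 F [-2.9  4.   5.9] angle 2.16 score 0.53 off 0.1 85
```

```bash
python3 -m crank '[[0,0,0,0],[0,0,0,0],[0,0,0,0],[0,0,0,0],[0,0,0,0],[0,0,0,0],[0,0,0,0],[0,0,0,0],[0,0,0,0],[0,0,0,0],[0,0,0,0],[0,0,0,0]]'| sed -n '1,2p;4p';python3 track.py;  python3 -m crank '[[0,0,0,0],[0,0,0,0],[0,0,0,0],[0,0,0,0],[0,0,0,0],[0,0,0,0],[0,0,0,0],[0,0,0,0],[0,0,0,0],[0,0,0,0],[0,0,0,0],[0,0,0,0]]'| sed -n '1,2p;4p';python3 track.py
```

```text
time_s: 11.5
tcp_pos: [457.6, 335.7, 135.5]
force: [-3.1, 3.0, 6.0]
t 11.55 z 135.5 F [-3.7  2.6  5.8] angle 1.79 score 0.41 off 0.1 80
time_s: 13.05
tcp_pos: [457.6, 335.7, 135.5]
force: [-4.6, 3.2, 5.6]
t 13.1 z 135.5 F [-3.1  3.7  5.5] angle 1.44 score 0.41 off 0.7 73
```

```bash
python3 -m crank '[[0,0,0,0],[0,0,0,0],[0,0,0,0],[0,0,0,0],[0,0,0,0],[0,0,0,0],[0,0,0,0],[0,0,0,0],[0,0,0,0],[0,0,0,0],[0,0,0,0],[0,0,0,0]]'| sed -n '1,2p;4p';python3 track.py;  python3 -m crank '[[0,0,0,0],[0,0,0,0],[0,0,0,0],[0,0,0,0],[0,0,0,0],[0,0,0,0],[0,0,0,0],[0,0,0,0]]'| sed -n '1,2p;4p';python3 track.py
python3 - <<'E'
from station import manip
import cv2
s,_=manip.capture('side')
cv2.imwrite('pics/run.png',cv2.resize(s[190:290,270:350],(480,600),interpolation=cv2.INTER_CUBIC)[:,:,::-1])
E
```

```text
time_s: 14.6
tcp_pos: [457.6, 335.7, 135.5]
force: [-3.4, 3.1, 6.8]
t 14.65 z 135.5 F [-3.3  4.2  6.1] angle 1.23 score 0.59 off 0.2 57
time_s: 15.65
tcp_pos: [457.6, 335.6, 135.5]
force: [-4.8, 4.9, 6.0]
t 15.7 z 135.5 F [-4.2  2.8  6.8] angle 0.97 score 0.94 off 1.1 89
```

View pics/run.png

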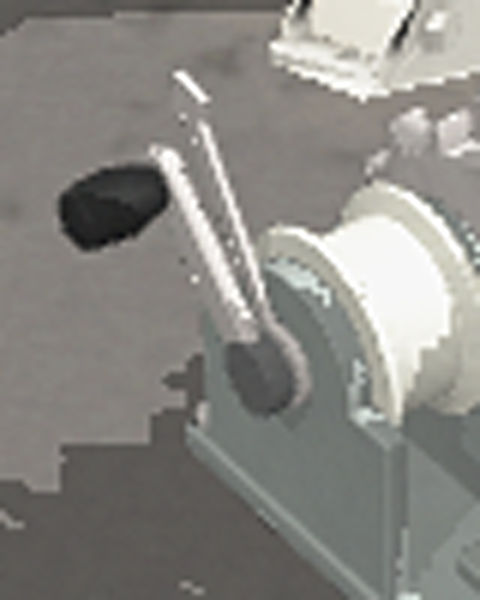

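Run:
```python
from fit import *
p=np.load('p.npy');y=np.arctan2(np.sin(p[2]),np.cos(p[2]));q=[p[0],p[1],y]
f=lambda a,x,r:((proj('side',W(q,np.array([x,-34.5-r*np.sin(a),65+r*np.cos(a)])))-[270,190])*6).round(0)
for a in (.52,.6,.7,.8,.9,1.0,2.618): print(a,'knob',f(a,53.9,55),'hand tip',f(a,26.8,76),'arm end',f(a,36,55))
```

```text
0.52 knob [129. 196.] hand tip [191.  80.] arm end [187. 170.]
0.6 knob [121. 196.] hand tip [180.  81.] arm end [179. 171.]
0.7 knob [112. 198.] hand tip [168.  85.] arm end [170. 173.]
0.8 knob [104. 202.] hand tip [157.  91.] arm end [162. 177.]
0.9 knob [ 97. 208.] hand tip [147. 100.] arm end [155. 183.]
1.0 knob [ 91. 216.] hand tip [138. 112.] arm end [149. 191.]
2.618 knob [144. 478.] hand tip [207. 467.] arm end [199. 451.]
```

The knob blob is at (115,205), the hand tip at (192,87), and the crank is still about 0.2 rad before the hand (≈0.82 rad, 0.234 rad/s). I'll hold four rows and then lift straight off.

```bash
python3 -m crank '[[0,0,0,0],[0,0,0,0],[0,0,0,0],[0,0,0,0],[0,0,-0.03,0],[0,0,-0.04,0],[0,0,-0.04,0],[0,0,0,0]]'| sed -n '1,2p;4p';python3 track.py;  python3 -m crank '[[0,0,0,0],[0,0,0,0],[0,0,0,0],[0,0,0,0],[0,0,0,0],[0,0,0,0],[0,0,0,0],[0,0,0,0]]'| sed -n '1,2p;4p';python3 track.py;python3 track.py
python3 - <<'E'
from station import manip
import cv2
s,_=manip.capture('side')
cv2.imwrite('pics/end.png',cv2.resize(s[190:290,270:350],(480,600),interpolation=cv2.INTER_CUBIC)[:,:,::-1])
E
```

```text
time_s: 16.75
tcp_pos: [459.4, 335.0, 247.7]
force: [0.5, -0.4, -0.1]
t 16.8 z 245.6 F [-0.1 -0.9 -0.4] angle 0.8 score 0.84 off 2.3 76
time_s: 17.8
tcp_pos: [458.5, 333.5, 244.7]
force: [-0.4, 0.1, 1.4]
t 17.85 z 244.7 F [ 0.6 -0.1 -1.1] angle 0.71 score 0.9 off 2.0 91
t 17.9 z 244.7 F [ 0.3  0.1 -0. ] angle 0.7 score 0.88 off 2.1 91
```

View pics/end.png

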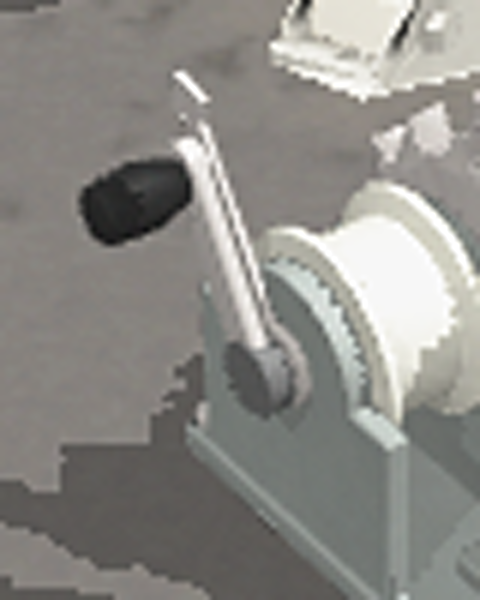

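The knob is now at (137,198), which matches drum≈0.52, and the arm is just past parallel with the hand. I'll move the arm clear and measure hand against crank in both cameras.

```bash
python3 -m crank '[[-0.0577,0.006,-0.01,0],[-0.0577,0.006,0,0],[-0.0577,0.006,0,0],[-0.0577,0.006,0,0],[-0.0577,0.006,0,0],[-0.0577,0.006,0,0],[0,0,0,0]]'| sed -n '1,2p;4p'; python3 track.py
python3 - <<'E'
from station import manip
import cv2,numpy as np
f=lambda n:np.mean([manip.capture(n)[0].astype(float) for _ in range(6)],0)[:,:,::-1].astype(np.uint8)
s,t=f('side'),f('top')
a=cv2.resize(s[195:270,280:330],(400,600),interpolation=cv2.INTER_CUBIC)
b=cv2.resize(t[205:280,330:380],(400,600),interpolation=cv2.INTER_CUBIC)
cv2.imwrite('pics/z2.png',np.hstack([a,b]))
E
```

```text
time_s: 18.82
tcp_pos: [430.9, -18.3, 254.6]
force: [-0.2, 0.8, 0.3]
t 18.88 z 254.8 F [ 0.6  0.5 -0.8] angle 0.86 score 0.53 off 3.0 50
```

View pics/z2.png

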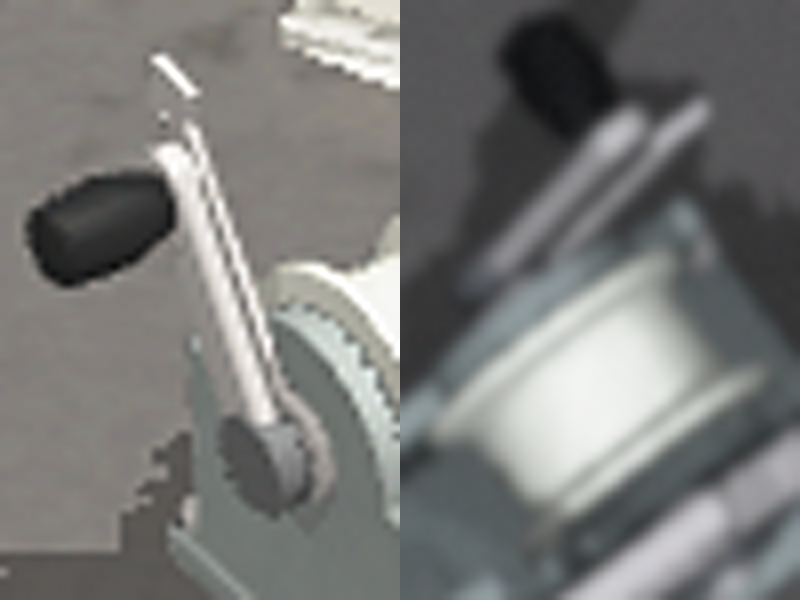

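The crank has stopped: the knob is at (100,228) in the side panel and (555,75) in the top panel, with the hand tip at (175,77) and (706,105). I'll do a joint fit using both caught poses.

```bash
cat > d.py <<'E'
from fit import *
p=np.load('p.npy');y=np.arctan2(np.sin(p[2]),np.cos(p[2]))
e=lambda n,u,v:np.array([(280 if n=='side' else 330-50)+(u+.5)/8-.5,(195 if n=='side' else 205)+(v+.5)/8-.5])
def res(v,fixed):
    yd,xh,a,xk,k,yw=v[:6];b={'side':v[6:8],'top':v[8:10]};q=[p[0],p[1],y+yw]
    P=lambda x,r,t:W(q,np.array([x,yd-r*np.sin(t),65+r*np.cos(t)]))
    tip,k0,k1=P(xh,76,a),P(xk,55,2.618),P(xk,55,k)
    r=np.r_[[proj(n,X)+b[n]-m for n,X,m in (('side',tip,e('side',175,77)),('top',tip,e('top',706,105)),('side',k0,pix('side',140,318)),('top',k0,pix('top',350,185)),('side',k1,e('side',100,228)),('top',k1,e('top',555,75)))]].ravel()
    return np.r_[r,v[6:]/1.5,yw/.03,(k-.524)/.02*fixed]
for fx in(0,1):
    r=least_squares(res,np.r_[-34,27,.6,54,.5,0,0,0,0,0],args=(fx,));c=np.linalg.inv(r.jac.T@r.jac)
    print('hand %.3f +- %.3f crank %.3f +- %.3f'%(r.x[2],c[2,2]**.5,r.x[4],c[4,4]**.5),'diff sd',(c[2,2]+c[4,4]-2*c[2,4])**.5,r.x.round(2),r.fun[:12].round(1))
E
python3 d.py
```

```text
hand 0.609 +- 0.039 crank 0.512 +- 0.046 diff sd 0.0440762983447686 [-34.54  27.12   0.61  53.92   0.51  -0.     0.79   0.19   0.    -0.82] [-0.9 -0.4 -0.1  0.9  0.2  0.6  0.2 -0.   0.3 -0.3 -0.1 -0.5]
hand 0.613 +- 0.035 crank 0.522 +- 0.018 diff sd 0.036285680795730864 [-3.432e+01  2.708e+01  6.100e-01  5.389e+01  5.200e-01 -0.000e+00
  7.900e-01  1.300e-01 -1.000e-02 -8.400e-01] [-0.9 -0.4 -0.1  0.9  0.3  0.6  0.1  0.   0.2 -0.3  0.1 -0.5]
```

The crank is caught at about 0.52 rad and the hand is at about 0.61 rad, so it stopped at the first tooth past the hand. Handing in.

```bash
python3 -c "
from station import manip
print(manip.hand_in())"
```

```text
the job is handed in; nothing more can be done
None
```

I pressed the pawl clear by its screw head, let the drum run back, and the pawl caught it at about 0.52 rad, the first tooth past the hand (measured at about 0.61 rad); the highest force I read was about 10 N, and I handed the job in with the arm clear of the winch.

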